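Seat an aluminium profile against the stop and snug the screw clamp

TASK

Slide the aluminium profile along the clamp's bed, under the raised pad, until its end is home against the stop. Then turn the clamp's T-handle clockwise until the rubber pad meets the profile and has pressed it down onto the hard bed, and snug it to roughly 50 N by feel, without overtightening the thin-walled profile; let go, and leave the things around the clamp undisturbed.

Things in the scene. Friction and masses are not known exactly. Their poses are not given: they have to be found in the camera images.
- profile_mid (a point): Centre (half-way up) of the loose bare-aluminium extrusion, 30 mm wide (its x), 180 mm long (its y), 40 mm high (z), about 0.22 kg. It lies in the clamp's bed between two low guide rails, 40 to 80 mm short of home, its top 72 mm above the bench, and slides along its own +y; home, its +y end touches the stop and profile_mid is at y = -90 mm in the frame of stop_face.
- stop_face (a point): Middle of the face of the clamp's fixed steel end stop (40 mm wide, top 68 mm above the bench), 50 mm above the bench. +y is the sliding direction, from the profile into the stop; x is across the bed. The vertical screw axis stands 30 mm before this face (at x = 0, y = -30 mm of this frame).
- clamp: The clamp's fixed body, origin on the bench below the screw axis, axes as stop_face. Base plate 110 x 270 mm, 12 mm thick. Guide rails along the bed, 42 mm wide over all, 235 mm long, their tops 38 mm above the bench, leave the profile 1 mm each side. A grey post (50 mm wide along y) at x = -58 mm carries an arm to the screw, 36 mm wide along y, 113 to 142 mm above the bench.
- lift_mid (a point): Point on the screw axis between the two black sprung strips on which the profile slides, level with their tops, 32 mm above the bench. Pressed by the pad, profile and strips first sink against only 8 to 14 N until the profile meets the hard bed, hidden beneath, somewhere from 1 to 5.5 mm lower (it differs each time); only then is the profile held and does the force rise.
- handle_mid (a point): Centre of the horizontal dark steel T-handle bar, on the vertical screw axis: 90 mm long (its x), 16 mm wide (y), 20 mm high (z), 175 to 195 mm above the bench. It can be pinched across its width from above. Clockwise seen from above lowers handle, screw and pad together, 4.77 mm per radian (30 mm a turn); 0.8 to 2.2 rad are needed to meet the profile.
- screw_nut (a point): Point on the screw axis at the top of the arm's round nut (38 mm across), 142 mm above the bench; the 12 mm spindle runs through it. The free screw resists turning, either way, with a steady 0.2 to 0.45 N m (least when it has just been turned fast); tightening, the torque rises by 0.0048 N m for each newton of pad force: 0.24 N m above free at 50 N, 0.36 N m at 75 N. It stays where it is left.
- pad: Black rubber pad, disc 28 mm across and 8 mm thick, at the foot of the vertical screw, facing down; origin at the centre of its lower face, z up. It is pressed onto the profile's top. It yields about 1 mm for each 45 N, so the pad force rises about 200 N per radian of the handle once the profile is on the hard bed. Snug is 25 to 75 N; the profile's thin walls are damaged at 100 N.
- driver_grip (a point): Handle of a loose screwdriver lying beyond the clamp; bystander, leave alone.
- tape_mid (a point): Centre of a loose roll of tape (90 mm across, 25 mm high) lying flat near the clamp; bystander, leave alone.
- carton_mid (a point): Centre of a loose small carton (70 x 90 x 60 mm high) near the clamp; bystander, leave alone.

How it is judged:
By the outcome, as a careful person would: the job done as asked, in the order asked, and still so for the second after the job is handed in, with the robot touching nothing.
It also fails if it takes over 72 s, if anything falls off the work surface, if the arm or the gripper's body presses on something with over 40 N, if the wrist force passes 120 N, or if a joint passes its speed limit or range.

ROBOT

A 6-joint arm with a two-finger parallel gripper is mounted at the origin on the work surface. World frame = base frame: x ahead of the robot, y to its left, z up, the work surface at z = 0. Lengths are in m, angles in degrees, forces in N, time in s.
With the tool pointing down it reaches from about 0.25 to 0.725 m from the base axis. Payload 9.7 kg.
Tool frame: the origin (TCP) lies between the finger pads; the fingertips stand 19 mm ahead of it and the grasp point (between the pads) is the TCP; z points along the fingers, y is the line along which they close (so a half turn about z gives the same grasp; the last joint's range is limited). The gripper opens to 85 mm and grips with 20 to 120 N. Pads are 22 mm wide; open, the fingers measure 114 mm over their backs; the gripper's body (76 mm by 85 mm) begins 54 mm behind the grasp point. The pads swing forward as they close: fully open they stand 13 mm farther back than shut.
Start: joints at [0, 4.979, 10.078, 95.1, 0, 90], TCP at [0.55, -0, 0.25] pointing down, gripper open.
Joint ranges: [-179.16, 179.16], [-48.56, 103.87], [-65.8, 70.77], [-126.05, 130.52], [-82.76, 87.17], [-180, 180]. Speed limits (degrees/s): [127.2, 127.2, 147.25, 180, 180, 180].

INTERFACE

Orientations are given as [roll, pitch, yaw] about the fixed x, y, z axes, in that order (R = Rz(yaw) Ry(pitch) Rx(roll)).
In Python, from workcell import telemetry, camera, calibration, workorder gives the robot as it stands.
- The arm moves only by the tool play_rows, never from a script. Its argument "increments" is a list of rows, each a list of 3 entries, a list of its own where there are three numbers: the shift along the tool's x, y, z in mm, then the turn, a rotation vector about the tool's x, y, z in degrees, then the closure, from 0 (fully open) to 1 (shut). In form: [[[x, y, z], [ax, ay, az], jaw], ...]. A call has 1 to 20 rows; each row is the pose to reach, as a shift and turn from the pose commanded when the call began, along the tool's axes at that moment; what a row does not reach only later rows make up. A row lasts 1/10 s, in which the tool goes at most 50 mm and 8.59 degrees, less where a joint would pass 70% of its speed; a pose out of reach is approached as far as the arm can. A call with a gripper value outside its range is refused whole. The fingers move at their own pace and stop on an object; "grip_force" is the grip in N (left out, the last holds). Time passes only in rows, so rows that repeat a pose let the fingers close. It gives the time, the measured TCP pose, the force, the opening and the grip force at its end, in the units of the state.
- telemetry.get_obs(): the state, without advancing time (a new reading comes with each control period).
- camera(name): name is "scene" or "side" or "wrist"; returns (picture, depth): 400x640x3 uint8, red, green, blue; 400x640 float32, m along the optical axis (not along the pixel's ray), 0 where there is no reading.
- calibration(name): a dict with "vertical_fov" (degrees; the focal length in pixels is half the picture's height over the tangent of half this angle, whatever the lens; pixels are square), "cx", "cy" (the principal point, pixels), "k1" (the pictures are not rectified: a ray, as slopes to the right and down, at radius r is drawn at 1 + k1 r^2 times it, then the intrinsics apply), "rvec" (rotation vector, rad) and "tvec" (3), from world to camera coordinates, as OpenCV has them; the wrist camera has in their place "hand_eye" (4x4, takes a point from camera to tool coordinates, whose origin is the TCP and whose axes are the flange's). Camera axes: x right, y down, z forward; pixel columns grow to the right and rows downward; lengths in m; the calibration is good to about 2 mm. A picture is of the moment at which its call begins: read the wrist's pose just before it. calibration takes no time and is no camera call.
- workorder.job_done(): hands the job in; it is judged then, once.
The state is a dict: "time": time; "q": joint angles; "qd": joint speeds; "joint_efforts": joint torques, N m; "ee_pos": TCP position; "tcp_rot": TCP orientation; "wrist_force": force on the tool from outside, world axes, zero at the start; "torque": the same for the moment, N m; "opening": finger opening in m; "grasp_force": force on a finger pad.
Only numpy, scipy, OpenCV 4.12 (cv2) and the standard library are available. Lean on these libraries where they do the work, as an engineer would, in place of code of your own. Each camera call takes 0.05 s, during which the arm holds its last target. There are 200 camera calls.

## Working session

There is one attempt and no reset: what is moved stays moved. The work goes in short steps, Python scripts to look and compute and a tool call to move; the robot and the scene stay as the last step left them, time stands still between calls to the robot, and variables do not carry over. Pictures are saved under pics/ and viewed, at most 10 in all, crops included, and the job is handed in when it is done.

Besides the shell and the picture viewer there is one more tool, called as a command line: name --argument value ..., lists and objects as JSON in quotes. play_rows: Moves the arm, as the interface text tells. Its arguments: {"type":"object","properties":{"increments":{"type":"array"},"grip_force":{"type":"number"}},"required":["increments"]}

```bash
mkdir -p pics; cat > h.py <<'E'
import numpy as np, cv2
from scipy.spatial.transform import Rotation as R
from workcell import telemetry, camera, calibration, workorder
def K(c):
    f=200/np.tan(np.radians(c['vertical_fov']/2)); return f
def pts(name,d,obs=None):
    c=calibration(name); f=K(c); v,u=np.mgrid[0:400,0:640].astype(float)
    xd=(u-c['cx'])/f; yd=(v-c['cy'])/f; x,y=xd.copy(),yd.copy()
    for _ in range(8):
        s=1+c['k1']*(x*x+y*y); x=xd/s;y=yd/s
    P=np.stack([x*d,y*d,d],-1)
    if 'hand_eye' in c:
        H=np.array(c['hand_eye']); P=P@H[:3,:3].T+H[:3,3]
        Rt=R.from_euler('xyz',obs['tcp_rot'],degrees=True).as_matrix()
        P=P@Rt.T+np.array(obs['ee_pos'])
    else:
        Rm=cv2.Rodrigues(np.array(c['rvec'],float))[0]; P=(P-np.array(c['tvec']).ravel())@Rm
    P[d==0]=np.nan
    return P
def snap(name,tag):
    o=telemetry.get_obs(); p,d=camera(name); cv2.imwrite(f'pics/{tag}.png',p[:,:,::-1])
    np.save(f'pics/{tag}.npy',pts(name,d,o)); return o,p
E
python3 - <<'E'
from h import *
for n in ['scene','side','wrist']:
    o,p=snap(n,n+'0')
print(o)
a=cv2.imread('pics/scene0.png');b=cv2.imread('pics/side0.png')
E
```

```text
{'time': 0.1, 'q': array([9.13475505e-04, 5.00740969e+00, 1.00413641e+01, 9.50984742e+01,
       5.16424814e-04, 9.00007377e+01]), 'qd': array([ 0.00828263, -0.16006017,  0.05872183,  0.04334834,  0.00654456,
       -0.01105177]), 'joint_efforts': array([ 5.47294949e-04, -5.21561801e+01,  4.65652657e+01,  1.59993977e-02,
       -1.19309320e-06, -5.24902489e-06]), 'ee_pos': array([5.49837506e-01, 1.11636860e-05, 2.49680342e-01]), 'tcp_rot': array([-1.79935480e+02, -5.15593720e-04,  9.00001751e+01]), 'wrist_force': array([-0.09839374, -0.3123676 ,  0.5685472 ]), 'torque': array([ 0.02673494,  0.00783001, -0.01398742]), 'grasp_force': 0.0, 'opening': 0.08554160734513863}
```

View pics/scene0.png

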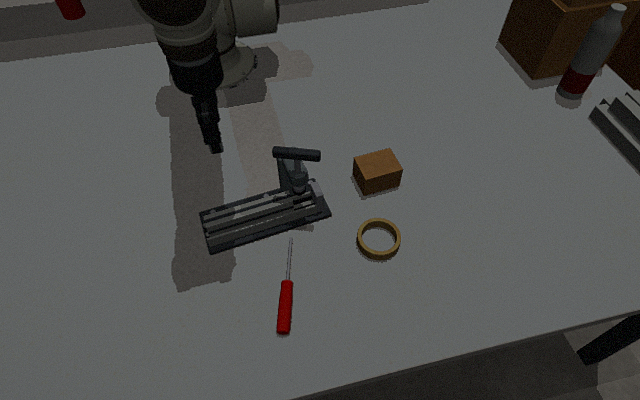

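View pics/side0.png

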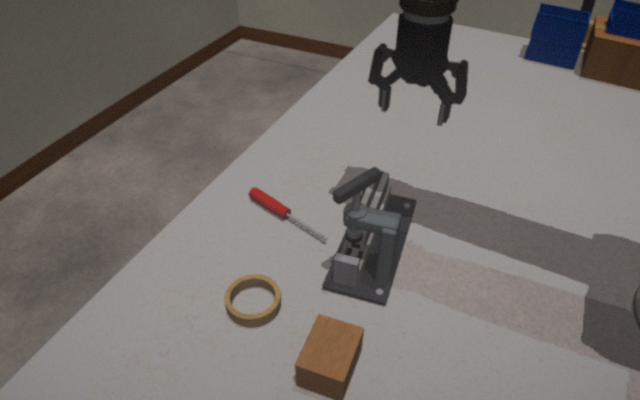

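Scene view: clamp at about (265,215), handle bar (297,154), stop near (318,190), tape (379,238), carton (377,171), driver (285,305). The side view confirms this: handle (358,186), stop (345,268), with the post on the robot side.

```bash
python3 - <<'E'
from h import *
for n in ['scene0','side0']:
    P=np.load(f'pics/{n}.npy')
    pk={'scene0':[(275,152),(297,154),(318,156),(379,171),(360,225),(399,245),(285,305),(291,245),(207,250),(330,213),(200,210)],
        'side0':[(340,192),(358,184),(378,173),(345,268),(330,360),(253,283),(270,203),(325,240),(328,291),(388,300),(415,200)]}[n]
    for u,v in pk: print(n,u,v,np.round(P[v,u],3))
    for lo,hi,l in [(.18,.205,'handle'),(.066,.078,'prof'),(.03,.045,'rail'),(.008,.016,'base')]:
        m=(P[...,2]>lo)&(P[...,2]<hi)&(P[...,0]>.3)&(P[...,0]<.75)&(P[...,1]>-.25)&(P[...,1]<.4)
        cnt,lab,st,_=cv2.connectedComponentsWithStats(m.astype(np.uint8))
        for i in range(1,cnt):
            if st[i,4]<60: continue
            q=P[lab==i]; r=cv2.minAreaRect(q[:,:2].astype(np.float32)*1000)
            print(n,l,st[i,4],np.round(np.median(q,0),3),'rect',np.round(r[0]),np.round(r[1]),round(r[2],1))
p=cv2.imread('pics/scene0.png')[130:270,180:420];cv2.imwrite('pics/c1.png',cv2.convertScaleAbs(cv2.resize(p,None,fx=3.3,fy=3.3,interpolation=2),alpha=1.8))
E
```

```text
scene0 275 152 [0.578 0.098 0.198]
scene0 297 154 [0.593 0.137 0.198]
scene0 318 156 [0.606 0.173 0.197]
scene0 379 171 [0.561 0.319 0.061]
scene0 360 225 [ 0.648  0.254 -0.001]
scene0 399 245 [0.727 0.31  0.023]
scene0 285 305 [0.799 0.062 0.026]
scene0 291 245 [0.671 0.099 0.016]
scene0 207 250 [ 0.63  -0.072 -0.002]
scene0 330 213 [0.608 0.198 0.008]
scene0 200 210 [ 0.524 -0.079 -0.001]
scene0 handle 570 [0.589 0.136 0.198] rect [585. 136.] [89. 18.] 68.7
scene0 prof 113 [0.58  0.174 0.069] rect [580. 174.] [42. 16.] 6.5
scene0 prof 1221 [0.601 0.026 0.072] rect [599.  29.] [ 33. 180.] 6.9
scene0 rail 212 [0.57  0.309 0.038] rect [560. 310.] [112.  54.] 57.0
scene0 rail 897 [0.611 0.073 0.037] rect [599.  57.] [ 44. 248.] 9.2
scene0 base 108 [0.569 0.311 0.012] rect [562. 311.] [109.  53.] 58.8
scene0 base 1442 [0.614 0.04  0.012] rect [575.  60.] [113. 270.] 7.1
scene0 base 70 [0.666 0.291 0.011] rect [673. 285.] [67. 24.] 72.6
scene0 base 80 [0.734 0.258 0.012] rect [723. 265.] [85. 32.] 65.8
side0 340 192 [0.597 0.173 0.199]
side0 358 184 [0.58  0.145 0.199]
side0 378 173 [0.5
[... 530 characters left out ...]
[522. 151.] [26. 11.] 35.3
side0 rail 116 [ 0.588 -0.027  0.038] rect [589. -31.] [ 7. 77.] 6.8
side0 rail 508 [0.577 0.129 0.038] rect [586. 129.] [ 42. 112.] 7.4
side0 rail 98 [0.522 0.154 0.038] rect [520. 143.] [37. 20.] 53.3
side0 rail 334 [0.522 0.369 0.038] rect [515. 342.] [110.  53.] 56.0
side0 base 2378 [0.551 0.135 0.012] rect [575.  61.] [111. 273.] 7.3
side0 base 95 [0.699 0.09  0.015] rect [700.  89.] [  7. 101.] 75.6
side0 base 70 [0.622 0.099 0.012] rect [622.  95.] [ 7. 57.] 8.2
side0 base 143 [0.719 0.25  0.012] rect [711. 261.] [70. 35.] 38.5
side0 base 162 [0.67  0.314 0.012] rect [679. 299.] [86. 36.] 40.6
side0 base 131 [0.533 0.37  0.012] rect [533. 370.] [69.  4.] 6.4
```

View pics/c1.png

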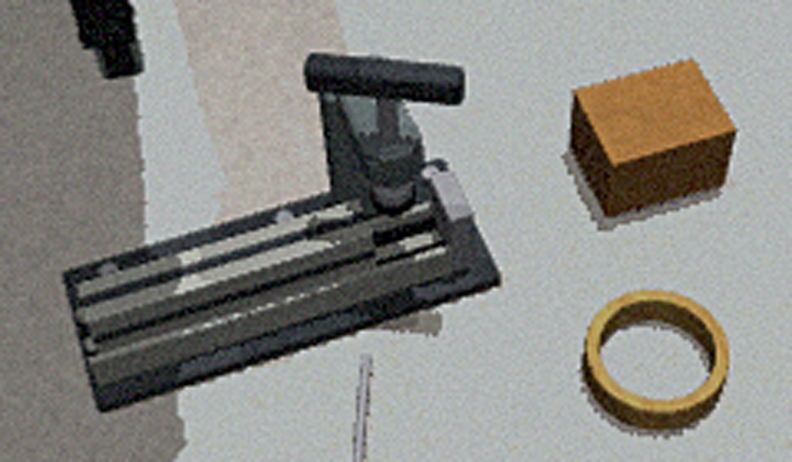

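View pics/wrist0.png

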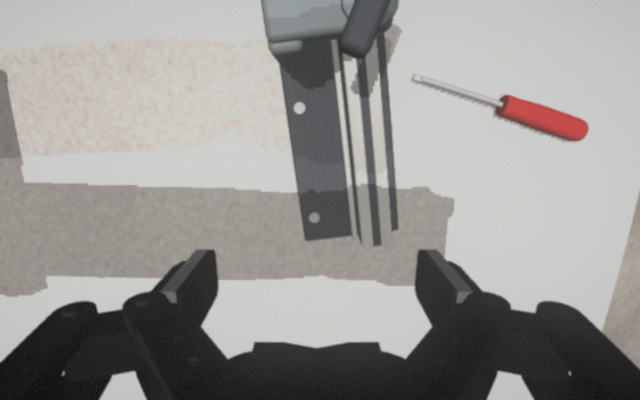

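Clamp yaw is about 6.9°. The handle is at (585,137), its bar at 69°. The stop face is at about (581,167), and the profile's near end at about (609,-61), roughly 49 mm short of home. I'll push its end with closed fingers.

play_rows --increments '[[[-30, 20, 0], [0, 0, -3], 1], [[-60, 42, 0], [0, 0, -6.9], 1], [[-91, 63, 0], [0, 0, -6.9], 1], [[-91, 63, 30], [0, 0, -6.9], 1], [[-91, 63, 70], [0, 0, -6.9], 1], [[-91, 63, 110], [0, 0, -6.9], 1], [[-91, 63, 150], [0, 0, -6.9], 1], [[-91, 63, 175], [0, 0, -6.9], 1], [[-91, 63, 188], [0, 0, -6.9], 1], [[-91, 63, 188], [0, 0, -6.9], 1], [[-91, 63, 188], [0, 0, -6.9], 1]]' --grip_force 20

```text
time: 1.25
ee_pos: [0.6136, -0.0911, 0.0636]
tcp_rot: [179.9, 0.0, 96.9]
wrist_force: [-0.5, -0.3, 0.2]
opening: 0.0002
grasp_force: 0.0
```

```bash
python3 - <<'E'
from h import *
o,p=snap('scene','s1')
print(o['ee_pos'],o['tcp_rot'],o['wrist_force'],o['q'])
a=p[100:290,140:400,::-1];cv2.imwrite('pics/c2.png',cv2.convertScaleAbs(cv2.resize(a,None,fx=3,fy=3,interpolation=2),alpha=1.8))
E
```

```text
[ 0.61357413 -0.09108705  0.06358221] [1.79926100e+02 2.02959598e-02 9.68966525e+01] [-0.51146097 -0.25341157  0.19685963] [-8.44406259e+00  1.48855330e+01  7.02155511e-01  7.57399864e+01
 -2.20285151e-05  7.46592718e+01]
```

View pics/c2.png

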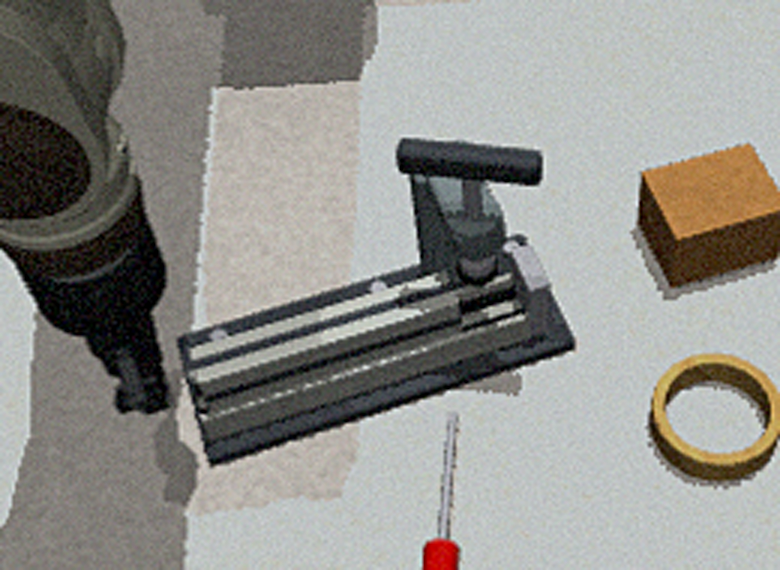

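The closed fingers stand just before the profile's end, in line with it. Pushing along tool x.

play_rows --increments '[[[8, 0, 0], [0, 0, 0], 1], [[14, 0, 0], [0, 0, 0], 1], [[18, 0, 0], [0, 0, 0], 1], [[22, 0, 0], [0, 0, 0], 1], [[26, 0, 0], [0, 0, 0], 1], [[30, 0, 0], [0, 0, 0], 1], [[34, 0, 0], [0, 0, 0], 1], [[38, 0, 0], [0, 0, 0], 1], [[42, 0, 0], [0, 0, 0], 1], [[46, 0, 0], [0, 0, 0], 1], [[50, 0, 0], [0, 0, 0], 1], [[54, 0, 0], [0, 0, 0], 1], [[57, 0, 0], [0, 0, 0], 1], [[60, 0, 0], [0, 0, 0], 1], [[60, 0, 0], [0, 0, 0], 1]]'

```text
time: 2.8
ee_pos: [0.6056, -0.0308, 0.0621]
tcp_rot: [-180.0, -0.0, 96.9]
wrist_force: [0.3, -0.2, 0.3]
opening: -0.0003
grasp_force: 0.0
```

play_rows --increments '[[[1, 0, 0], [0, 0, 0], 1], [[2, 0, 0], [0, 0, 0], 1], [[3, 0, 0], [0, 0, 0], 1], [[4, 0, 0], [0, 0, 0], 1]]'

```text
time: 3.2
ee_pos: [0.6052, -0.0274, 0.0621]
tcp_rot: [-180.0, -0.0, 96.9]
wrist_force: [1.0, -1.6, -0.0]
opening: -0.0002
grasp_force: 0.8
```

play_rows --increments '[[[1, 0, 0], [0, 0, 0], 1], [[2, 0, 0], [0, 0, 0], 1]]'

```text
time: 3.4
ee_pos: [0.605, -0.0253, 0.0621]
tcp_rot: [-180.0, -0.0, 96.9]
wrist_force: [0.6, -1.8, -0.7]
opening: 0.0001
grasp_force: 0.6
```

play_rows --increments '[[[0.7, 0, 0], [0, 0, 0], 1], [[1.4, 0, 0], [0, 0, 0], 1], [[2, 0, 0], [0, 0, 0], 1]]'

```text
time: 3.7
ee_pos: [0.6048, -0.0235, 0.0623]
tcp_rot: [-180.0, 0.0, 96.9]
wrist_force: [0.3, -3.0, -1.4]
opening: -0.0
grasp_force: 2.0
```

play_rows --increments '[[[0.7, 0, 0], [0, 0, 0], 1], [[1.4, 0, 0], [0, 0, 0], 1]]'

```text
time: 3.9
ee_pos: [0.605, -0.0233, 0.0624]
tcp_rot: [180.0, 0.2, 96.8]
wrist_force: [2.0, -10.0, -0.7]
opening: -0.0001
grasp_force: 5.6
```

play_rows --increments '[[[0.7, 0, 0], [0, 0, 0], 1], [[1.4, 0, 0], [0, 0, 0], 1]]'

```text
time: 4.1
ee_pos: [0.6051, -0.0232, 0.0626]
tcp_rot: [179.9, 0.3, 96.8]
wrist_force: [3.1, -17.8, -1.7]
opening: 0.0003
grasp_force: 9.1
```

Firm contact at the stop, so the profile is home. Backing off and rising.

play_rows --increments '[[[-3, 0, 0], [0, 0, 0], 1], [[-10, 0, 0], [0, 0, 0], 1], [[-30, 0, 0], [0, 0, 0], 1], [[-30, 0, -40], [0, 0, 0], 1], [[-30, 0, -85], [0, 0, 0], 1], [[-30, 0, -130], [0, 0, 0], 1], [[-30, 0, -170], [0, 0, 0], 0.5], [[-30, 0, -188], [0, 0, 0], 0], [[-30, 0, -188], [0, 0, 0], 0]]'

```text
time: 5.0
ee_pos: [0.609, -0.0505, 0.2539]
tcp_rot: [179.7, 0.0, 96.9]
wrist_force: [-0.0, -0.0, -0.5]
opening: 0.0432
grasp_force: 0.0
```

play_rows --increments '[[[15, 0, 0], [0, 0, -8], 0], [[30, 0, 0], [0, 0, -16], 0], [[45, 0, 0], [0, 0, -24], 0], [[60, 0, 0], [0, 0, -32], 0], [[75, 0, 0], [0, 0, -40], 0], [[90, -1, 0], [0, 0, -48], 0], [[105, -1, 0], [0, 0, -56], 0], [[120, -1, 0], [0, 0, -64], 0], [[135, -1, 0], [0, 0, -72], 0], [[150, -1, 0], [0, 0, -80], 0], [[165, -1, 0], [0, 0, -88], 0], [[180, -1, 0], [0, 0, -96], 0], [[189, -1, 0], [0, 0, -104], 0], [[189, -1, 0], [0, 0, -112], 0], [[189, -1, 0], [0, 0, -120], 0], [[189, -1, 0], [0, 0, -128], 0], [[189, -1, 0], [0, 0, -136], 0], [[189, -1, 0], [0, 0, -144], 0], [[189, -1, 0], [0, 0, -152], 0], [[189, -1, 0], [0, 0, -152], 0]]'

```text
time: 7.0
ee_pos: [0.5841, 0.137, 0.2489]
tcp_rot: [179.9, -0.0, -111.0]
wrist_force: [-0.3, 0.4, -0.3]
opening: 0.0854
grasp_force: 0.0
```

```bash
python3 - <<'E'
from h import *
o,p=snap('wrist','w2')
print(o['ee_pos'],o['tcp_rot'],o['wrist_force'],o['torque'],o['q'])
for n in ['w2','s','d']:
    if n!='w2': snap({'s':'scene','d':'side'}[n],n)
    P=np.load(f'pics/{n}.npy')
    for lo,hi,l in [(.185,.205,'handle'),(.070,.075,'prof')]:
        m=(P[...,2]>lo)&(P[...,2]<hi)&(P[...,0]>.5)&(P[...,0]<.68)&(P[...,1]>-.1)&(P[...,1]<.22)
        cnt,lab,st,_=cv2.connectedComponentsWithStats(m.astype(np.uint8))
        for i in range(1,cnt):
            if st[i,4]<80: continue
            q=P[lab==i]; r=cv2.minAreaRect(q[:,:2].astype(np.float32)*1000)
            print(n,l,st[i,4],np.round(np.median(q,0),3),np.round(r[0]),np.round(r[1]),round(r[2],1))
E
```

```text
[0.58412578 0.13697954 0.24892712] [ 1.79902355e+02 -4.01704856e-02 -1.10972170e+02] [-0.27276593  0.44617875 -0.30793554] [ 0.02100707  0.02254128 -0.00390171] [ 1.31880185e+01  1.21254110e+01  1.79428063e+01  9.59207501e+01
  2.15888448e-02 -5.58397971e+01]
w2 handle 4316 [0.582 0.132 0.2  ] [584. 137.] [89. 16.] 68.7
w2 prof 5146 [0.596 0.049 0.072] [595.  58.] [ 31. 140.] 7.4
s handle 448 [0.591 0.143 0.198] [586. 136.] [90. 18.] 69.0
s prof 943 [0.596 0.067 0.072] [593.  77.] [ 33. 180.] 7.4
d handle 703 [0.584 0.145 0.199] [585. 139.] [90. 17.] 69.2
d prof 338 [0.6   0.019 0.072] [601.  19.] [30. 62.] 6.5
d prof 271 [0.581 0.153 0.072] [586. 138.] [31. 59.] 6.9
```

View pics/w2.png

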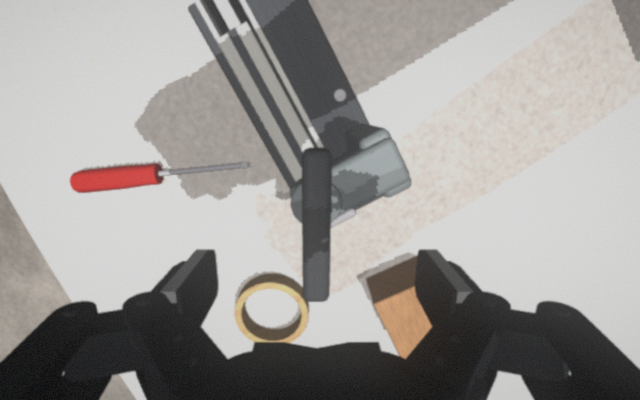

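The bar is centred between the fingers and the yaw matches. Descending and gripping high on the bar.

play_rows --increments '[[[0, 0, 20], [0, 0, 0], 0], [[0, 0, 40], [0, 0, 0], 0], [[0, 0, 52], [0, 0, 0], 0], [[0, 0, 60], [0, 0, 0], 0.3], [[0, 0, 61], [0, 0, 0], 0.5], [[0, 0, 61], [0, 0, 0], 0.7], [[0, 0, 61], [0, 0, 0], 0.8], [[0, 0, 61], [0, 0, 0], 0.9], [[0, 0, 61], [0, 0, 0], 1], [[0, 0, 61], [0, 0, 0], 1], [[0, 0, 61], [0, 0, 0], 1], [[0, 0, 61], [0, 0, 0], 1]]' --grip_force 100

```text
time: 8.35
ee_pos: [0.5845, 0.1372, 0.1904]
tcp_rot: [-179.9, 0.1, -111.1]
wrist_force: [-1.3, -0.1, 5.2]
opening: 0.0146
grasp_force: 98.6
```

```bash
python3 - <<'E'
from h import *
o=telemetry.get_obs()
for k in ['time','ee_pos','tcp_rot','wrist_force','torque','opening','grasp_force','joint_efforts']: print(k,np.round(o[k],4))
E
```

```text
time 8.35
ee_pos [0.5845 0.1372 0.1904]
tcp_rot [-1.799449e+02  5.650000e-02 -1.111034e+02]
wrist_force [-1.2931 -0.0598  5.1529]
torque [ 0.1377  0.4906 -0.1249]
opening 0.0146
grasp_force 98.5742
joint_efforts [ -0.5282 -55.7096  44.7919  -0.8903  -0.2921  -0.0628]
```

play_rows --increments '[[[0, 0, 0.33], [0, 0, 4], 1], [[0, 0, 0.67], [0, 0, 8], 1], [[0, 0, 1], [0, 0, 12], 1], [[0, 0, 1.33], [0, 0, 16], 1], [[0, 0, 1.67], [0, 0, 20], 1], [[0, 0, 2], [0, 0, 24], 1], [[0, 0, 2.33], [0, 0, 28], 1], [[0, 0, 2.67], [0, 0, 32], 1]]'

```text
time: 9.15
ee_pos: [0.5848, 0.1369, 0.1878]
tcp_rot: [-179.9, 0.1, -143.2]
wrist_force: [-0.7, -1.2, 5.4]
opening: 0.0145
grasp_force: 98.6
```

```bash
cat > s.py <<'E'
from h import *
o=telemetry.get_obs()
print('t',o['time'],'pos',np.round(o['ee_pos'],4),'yaw',round(o['tcp_rot'][2],2),'F',np.round(o['wrist_force'],1),'T',np.round(o['torque'],3),'e6',round(o['joint_efforts'][5],3),'op',round(o['opening'],4),'q6',round(o['q'][5],1),'qd6',round(o['qd'][5],1))
E
python3 s.py
```

```text
t 9.15 pos [0.5848 0.1369 0.1878] yaw -143.24 F [-0.7 -1.2  5.4] T [-0.34   0.089  0.346] e6 -0.781 op 0.0145 q6 -23.6 qd6 39.7
```

play_rows --increments '[[[0, 0, 0.17], [0, 0, 2], 1], [[0, 0, 0.33], [0, 0, 4], 1], [[0, 0, 0.5], [0, 0, 6], 1]]'

```text
time: 9.45
ee_pos: [0.5849, 0.1368, 0.1873]
tcp_rot: [-179.9, 0.1, -149.2]
wrist_force: [-0.6, -1.5, 5.5]
opening: 0.0141
grasp_force: 98.6
```

```bash
python3 s.py
```

```text
t 9.45 pos [0.5849 0.1368 0.1873] yaw -149.17 F [-0.6 -1.5  5.5] T [-0.43   0.077  0.4  ] e6 -0.205 op 0.0141 q6 -17.6 qd6 19.8
```

play_rows --increments '[[[0, 0, 0.17], [0, 0, 2], 1], [[0, 0, 0.33], [0, 0, 4], 1], [[0, 0, 0.5], [0, 0, 6], 1]]'

```text
time: 9.75
ee_pos: [0.5849, 0.1368, 0.1868]
tcp_rot: [-179.9, 0.1, -155.2]
wrist_force: [-0.6, -1.7, 5.4]
opening: 0.0145
grasp_force: 98.6
```

```bash
python3 s.py
```

```text
t 9.75 pos [0.5849 0.1368 0.1868] yaw -155.17 F [-0.6 -1.7  5.4] T [-0.507  0.076  0.402] e6 -0.207 op 0.0145 q6 -11.6 qd6 19.9
```

Free torque is 0.40 N·m at 20°/s, a steady baseline. Continuing at the same rate.

play_rows --increments '[[[0, 0, 0.17], [0, 0, 2], 1], [[0, 0, 0.33], [0, 0, 4], 1], [[0, 0, 0.5], [0, 0, 6], 1]]'

```text
time: 10.05
ee_pos: [0.5849, 0.1367, 0.1863]
tcp_rot: [-179.9, 0.1, -161.2]
wrist_force: [0.1, -1.9, 5.5]
opening: 0.0144
grasp_force: 98.6
```

```bash
python3 s.py
```

```text
t 10.05 pos [0.5849 0.1367 0.1863] yaw -161.17 F [ 0.1 -1.9  5.5] T [-0.58   0.067  0.378] e6 -0.206 op 0.0144 q6 -5.6 qd6 19.8
```

play_rows --increments '[[[0, 0, 0.17], [0, 0, 2], 1], [[0, 0, 0.33], [0, 0, 4], 1], [[0, 0, 0.5], [0, 0, 6], 1]]'

```text
time: 10.35
ee_pos: [0.5849, 0.1366, 0.1858]
tcp_rot: [-179.9, 0.1, -167.2]
wrist_force: [0.2, -3.5, 5.8]
opening: 0.0145
grasp_force: 98.6
```

```bash
python3 s.py
```

```text
t 10.35 pos [0.5849 0.1366 0.1858] yaw -167.17 F [ 0.2 -3.5  5.8] T [-0.74   0.062  0.371] e6 -0.206 op 0.0145 q6 0.4 qd6 19.8
```

play_rows --increments '[[[0, 0, 0.17], [0, 0, 2], 1], [[0, 0, 0.33], [0, 0, 4], 1], [[0, 0, 0.5], [0, 0, 6], 1]]'

```text
time: 10.65
ee_pos: [0.5849, 0.1365, 0.1853]
tcp_rot: [-179.9, 0.1, -173.2]
wrist_force: [0.7, -3.1, 6.6]
opening: 0.0147
grasp_force: 98.6
```

```bash
python3 s.py
```

```text
t 10.65 pos [0.5849 0.1365 0.1853] yaw -173.18 F [ 0.7 -3.1  6.6] T [-0.833  0.135  0.379] e6 -0.206 op 0.0147 q6 6.4 qd6 19.7
```

play_rows --increments '[[[0, 0, 0.17], [0, 0, 2], 1], [[0, 0, 0.33], [0, 0, 4], 1], [[0, 0, 0.5], [0, 0, 6], 1]]'

```text
time: 10.95
ee_pos: [0.5849, 0.1365, 0.1848]
tcp_rot: [-179.9, 0.1, -179.2]
wrist_force: [-0.2, -3.0, 5.7]
opening: 0.0147
grasp_force: 98.6
```

```bash
python3 s.py
```

```text
t 10.95 pos [0.5849 0.1365 0.1848] yaw -179.18 F [-0.2 -3.   5.7] T [-0.909  0.09   0.367] e6 -0.206 op 0.0147 q6 12.4 qd6 19.9
```

play_rows --increments '[[[0, 0, 0.17], [0, 0, 2], 1], [[0, 0, 0.33], [0, 0, 4], 1], [[0, 0, 0.5], [0, 0, 6], 1]]'

```text
time: 11.25
ee_pos: [0.5849, 0.1364, 0.1843]
tcp_rot: [-179.9, 0.1, 174.8]
wrist_force: [0.2, -3.9, 6.0]
opening: 0.0143
grasp_force: 98.7
```

```bash
python3 s.py
```

```text
t 11.25 pos [0.5849 0.1364 0.1843] yaw 174.81 F [ 0.2 -3.9  6. ] T [-0.937  0.136  0.341] e6 -0.206 op 0.0143 q6 18.4 qd6 19.7
```

play_rows --increments '[[[0, 0, 0.17], [0, 0, 2], 1], [[0, 0, 0.33], [0, 0, 4], 1], [[0, 0, 0.5], [0, 0, 6], 1]]'

```text
time: 11.55
ee_pos: [0.5849, 0.1363, 0.1838]
tcp_rot: [-179.9, 0.1, 168.8]
wrist_force: [-0.6, -4.1, 5.3]
opening: 0.0143
grasp_force: 98.7
```

```bash
python3 s.py
```

```text
t 11.55 pos [0.5849 0.1363 0.1838] yaw 168.81 F [-0.6 -4.1  5.3] T [-1.109  0.171  0.357] e6 -0.206 op 0.0143 q6 24.4 qd6 19.9
```

play_rows --increments '[[[0, 0, 0.17], [0, 0, 2], 1], [[0, 0, 0.33], [0, 0, 4], 1], [[0, 0, 0.5], [0, 0, 6], 1]]'

```text
time: 11.85
ee_pos: [0.5848, 0.1363, 0.1833]
tcp_rot: [-180.0, 0.1, 162.8]
wrist_force: [-0.5, -5.4, 6.2]
opening: 0.0142
grasp_force: 98.7
```

```bash
python3 s.py
```

```text
t 11.85 pos [0.5848 0.1363 0.1833] yaw 162.81 F [-0.5 -5.4  6.2] T [-1.213  0.199  0.365] e6 -0.206 op 0.0142 q6 30.4 qd6 19.8
```

play_rows --increments '[[[0, 0, 0.17], [0, 0, 2], 1], [[0, 0, 0.33], [0, 0, 4], 1], [[0, 0, 0.5], [0, 0, 6], 1]]'

```text
time: 12.15
ee_pos: [0.5848, 0.1362, 0.1828]
tcp_rot: [-180.0, 0.1, 156.8]
wrist_force: [-1.1, -4.1, 6.3]
opening: 0.0146
grasp_force: 98.7
```

```bash
python3 s.py
```

```text
t 12.15 pos [0.5848 0.1362 0.1828] yaw 156.81 F [-1.1 -4.1  6.3] T [-1.245  0.297  0.336] e6 -0.207 op 0.0146 q6 36.4 qd6 19.8
```

play_rows --increments '[[[0, 0.1, 0.17], [0, 0, 2], 1], [[0, 0.2, 0.33], [0, 0, 4], 1], [[0, 0.3, 0.5], [0, 0, 6], 1]]'

```text
time: 12.45
ee_pos: [0.5848, 0.1362, 0.1823]
tcp_rot: [-179.9, 0.1, 150.8]
wrist_force: [-2.2, -5.7, 7.1]
opening: 0.0145
grasp_force: 98.8
```

```bash
python3 s.py
```

```text
t 12.45 pos [0.5848 0.1362 0.1823] yaw 150.8 F [-2.2 -5.7  7.1] T [-1.54   0.444  0.392] e6 -0.201 op 0.0145 q6 42.4 qd6 20.0
```

play_rows --increments '[[[0, 0.1, 0.17], [0, 0, 2], 1], [[0, 0.2, 0.33], [0, 0, 4], 1], [[0, 0.3, 0.5], [0, 0, 6], 1]]'

```text
time: 12.75
ee_pos: [0.5848, 0.1363, 0.1818]
tcp_rot: [-179.9, 0.1, 144.8]
wrist_force: [-1.5, -6.6, 8.0]
opening: 0.0141
grasp_force: 98.9
```

```bash
python3 s.py
```

```text
t 12.75 pos [0.5848 0.1363 0.1818] yaw 144.79 F [-1.5 -6.6  8. ] T [-1.808  0.713  0.364] e6 -0.189 op 0.0141 q6 48.4 qd6 19.8
```

play_rows --increments '[[[0, -0.2, 0.17], [0, 0, 2], 1], [[0, -0.4, 0.33], [0, 0, 4], 1], [[0, -0.6, 0.5], [0, 0, 6], 1]]'

```text
time: 13.05
ee_pos: [0.5846, 0.136, 0.1813]
tcp_rot: [-180.0, 0.1, 138.8]
wrist_force: [-0.7, -4.8, 6.6]
opening: 0.0142
grasp_force: 98.8
```

```bash
python3 s.py
```

```text
t 13.05 pos [0.5846 0.136  0.1813] yaw 138.8 F [-0.7 -4.8  6.6] T [-1.309  0.327  0.437] e6 -0.181 op 0.0142 q6 54.4 qd6 19.8
```

play_rows --increments '[[[0, -0.2, 0.17], [0, 0, 2], 1], [[0, -0.4, 0.33], [0, 0, 4], 1], [[0, -0.6, 0.5], [0, 0, 6], 1]]'

```text
time: 13.35
ee_pos: [0.5844, 0.1358, 0.1808]
tcp_rot: [180.0, 0.1, 132.8]
wrist_force: [-0.1, -5.0, 6.6]
opening: 0.0148
grasp_force: 98.8
```

```bash
python3 s.py
```

```text
t 13.35 pos [0.5844 0.1358 0.1808] yaw 132.81 F [-0.1 -5.   6.6] T [-1.034  0.165  0.335] e6 -0.178 op 0.0148 q6 60.3 qd6 19.8
```

```bash
cat > z.py <<'E'
from h import *
import sys
snap('side','dd'); snap('scene','ss')
for a,b in [('d','dd'),('s','ss')]:
    A=np.load(f'pics/{a}.npy');B=np.load(f'pics/{b}.npy')
    u=np.array([-np.sin(.1204),np.cos(.1204)]);w=np.array([u[1],-u[0]])
    rel=A[...,:2]-np.array([.5814,.1668]);yy=rel@u;xx=rel@w
    for l,h in [(-178,-120),(-120,-60),(-60,-5),(4,12)]:
        m=(np.abs(xx)<.012)&(yy>l/1e3)&(yy<h/1e3)&(A[...,2]>.06)&(A[...,2]<.078)&(np.abs(A-B).max(-1)<.012)
        if m.sum()>15: print(b,l,h,m.sum(),'dz mm',np.round(np.mean((B-A)[m][:,2])*1e3,2),'sd',np.round(np.std((B-A)[m][:,2])*1e3/np.sqrt(m.sum()),2))
E
python3 z.py; python3 s.py
```

```text
dd -178 -120 157 dz mm -1.3 sd 0.11
dd -60 -5 160 dz mm 0.43 sd 0.24
dd 4 12 57 dz mm 0.22 sd 0.18
ss -178 -120 280 dz mm -1.49 sd 0.11
ss -120 -60 275 dz mm -1.35 sd 0.11
ss -60 -5 162 dz mm -0.15 sd 0.23
ss 4 12 32 dz mm -0.08 sd 0.32
t 13.45 pos [0.5844 0.1358 0.1808] yaw 132.81 F [-0.4 -4.8  6.1] T [-1.072  0.183  0.219] e6 0.705 op 0.0145 q6 60.3 qd6 -1.5
```

The profile has sunk about 1.4 mm while the stop reads unchanged, so the pad is in contact and in the soft phase. Going on.

play_rows --increments '[[[0, 0, 0.17], [0, 0, 2], 1], [[0, 0, 0.33], [0, 0, 4], 1], [[0, 0, 0.5], [0, 0, 6], 1]]'

```text
time: 13.75
ee_pos: [0.5843, 0.1358, 0.1803]
tcp_rot: [180.0, 0.1, 126.8]
wrist_force: [-0.7, -5.2, 6.5]
opening: 0.0143
grasp_force: 98.7
```

```bash
python3 s.py
```

```text
t 13.75 pos [0.5843 0.1358 0.1803] yaw 126.81 F [-0.7 -5.2  6.5] T [-1.157  0.283  0.383] e6 -0.182 op 0.0143 q6 66.3 qd6 19.9
```

play_rows --increments '[[[0, 0, 0.17], [0, 0, 2], 1], [[0, 0, 0.33], [0, 0, 4], 1], [[0, 0, 0.5], [0, 0, 6], 1]]'

```text
time: 14.05
ee_pos: [0.5843, 0.1357, 0.1798]
tcp_rot: [180.0, 0.1, 120.8]
wrist_force: [-2.1, -4.4, 8.0]
opening: 0.0143
grasp_force: 98.8
```

```bash
python3 s.py
```

```text
t 14.05 pos [0.5843 0.1357 0.1798] yaw 120.81 F [-2.1 -4.4  8. ] T [-1.276  0.355  0.389] e6 -0.179 op 0.0143 q6 72.3 qd6 20.0
```

play_rows --increments '[[[0, 0, 0.17], [0, 0, 2], 1], [[0, 0, 0.33], [0, 0, 4], 1], [[0, 0, 0.5], [0, 0, 6], 1]]'

```text
time: 14.35
ee_pos: [0.5842, 0.1357, 0.1793]
tcp_rot: [180.0, 0.1, 114.8]
wrist_force: [-1.4, -5.0, 7.3]
opening: 0.0142
grasp_force: 98.8
```

```bash
python3 s.py
```

```text
t 14.35 pos [0.5842 0.1357 0.1793] yaw 114.81 F [-1.4 -5.   7.3] T [-1.196  0.54   0.361] e6 -0.178 op 0.0142 q6 78.3 qd6 19.9
```

play_rows --increments '[[[0, 0, 0.17], [0, 0, 2], 1], [[0, 0, 0.33], [0, 0, 4], 1], [[0, 0, 0.5], [0, 0, 6], 1]]'

```text
time: 14.65
ee_pos: [0.5841, 0.1357, 0.1788]
tcp_rot: [179.9, 0.1, 108.8]
wrist_force: [-2.0, -5.4, 7.9]
opening: 0.0142
grasp_force: 98.8
```

```bash
python3 s.py; python3 z.py
```

```text
t 14.65 pos [0.5841 0.1357 0.1788] yaw 108.8 F [-2.  -5.4  7.9] T [-1.232  0.615  0.368] e6 -0.177 op 0.0142 q6 84.3 qd6 19.9
dd -178 -120 190 dz mm -3.25 sd 0.1
dd -60 -5 161 dz mm -0.78 sd 0.27
dd 4 12 57 dz mm -0.17 sd 0.18
ss -178 -120 272 dz mm -3.44 sd 0.1
ss -120 -60 267 dz mm -3.17 sd 0.1
ss -60 -5 161 dz mm -1.83 sd 0.26
ss 4 12 32 dz mm -0.02 sd 0.29
```

play_rows --increments '[[[0, 0, 0.17], [0, 0, 2], 1], [[0, 0, 0.33], [0, 0, 4], 1], [[0, 0, 0.5], [0, 0, 6], 1]]'

```text
time: 15.05
ee_pos: [0.584, 0.1357, 0.1783]
tcp_rot: [179.9, 0.1, 102.8]
wrist_force: [-2.4, -5.4, 7.8]
opening: 0.0148
grasp_force: 98.8
```

```bash
python3 s.py
```

```text
t 15.05 pos [0.584  0.1357 0.1783] yaw 102.81 F [-2.4 -5.4  7.8] T [-1.28   0.678  0.412] e6 -0.177 op 0.0148 q6 90.3 qd6 19.9
```

play_rows --increments '[[[0, 0, 0.17], [0, 0, 2], 1], [[0, 0, 0.33], [0, 0, 4], 1], [[0, 0, 0.5], [0, 0, 6], 1]]'

```text
time: 15.35
ee_pos: [0.584, 0.1357, 0.1778]
tcp_rot: [179.9, 0.1, 96.8]
wrist_force: [-1.8, -5.2, 8.1]
opening: 0.0141
grasp_force: 98.9
```

```bash
python3 s.py; python3 z.py
```

```text
t 15.35 pos [0.584  0.1357 0.1778] yaw 96.81 F [-1.8 -5.2  8.1] T [-1.238  0.775  0.384] e6 -0.174 op 0.0141 q6 96.3 qd6 19.9
dd -178 -120 174 dz mm -4.19 sd 0.11
dd -60 -5 161 dz mm -1.45 sd 0.28
dd 4 12 57 dz mm 0.09 sd 0.16
ss -178 -120 265 dz mm -4.44 sd 0.11
ss -120 -60 259 dz mm -4.23 sd 0.11
ss -60 -5 159 dz mm -2.75 sd 0.27
ss 4 12 32 dz mm -0.06 sd 0.27
```

play_rows --increments '[[[0, 0, 0.17], [0, 0, 2], 1], [[0, 0, 0.33], [0, 0, 4], 1], [[0, 0, 0.5], [0, 0, 6], 1]]'

```text
time: 15.75
ee_pos: [0.5839, 0.1357, 0.1773]
tcp_rot: [179.9, 0.1, 90.8]
wrist_force: [-3.2, -5.2, 8.1]
opening: 0.0144
grasp_force: 98.9
```

```bash
python3 s.py
```

```text
t 15.75 pos [0.5839 0.1357 0.1773] yaw 90.81 F [-3.2 -5.2  8.1] T [-1.21   0.836  0.417] e6 -0.175 op 0.0144 q6 102.3 qd6 19.9
```

play_rows --increments '[[[0, 0, 0.17], [0, 0, 2], 1], [[0, 0, 0.33], [0, 0, 4], 1], [[0, 0, 0.5], [0, 0, 6], 1]]'

```text
time: 16.05
ee_pos: [0.5838, 0.1357, 0.1768]
tcp_rot: [179.9, 0.1, 84.8]
wrist_force: [-3.3, -4.7, 8.2]
opening: 0.0142
grasp_force: 99.0
```

```bash
python3 s.py; python3 z.py
```

```text
t 16.05 pos [0.5838 0.1357 0.1768] yaw 84.81 F [-3.3 -4.7  8.2] T [-1.145  0.887  0.397] e6 -0.163 op 0.0142 q6 108.3 qd6 20.0
dd -178 -120 150 dz mm -5.2 sd 0.12
dd -60 -5 161 dz mm -1.9 sd 0.32
dd 4 12 57 dz mm 0.02 sd 0.19
ss -178 -120 256 dz mm -5.35 sd 0.11
ss -120 -60 252 dz mm -5.11 sd 0.11
ss -60 -5 158 dz mm -3.46 sd 0.29
ss 4 12 31 dz mm -0.4 sd 0.33
```

play_rows --increments '[[[0, 0, 0.17], [0, 0, 2], 1], [[0, 0, 0.33], [0, 0, 4], 1]]'

```text
time: 16.35
ee_pos: [0.5838, 0.1357, 0.1765]
tcp_rot: [179.9, 0.1, 80.8]
wrist_force: [-3.7, -5.0, 7.7]
opening: 0.0144
grasp_force: 99.0
```

```bash
python3 s.py
```

```text
t 16.35 pos [0.5838 0.1357 0.1765] yaw 80.82 F [-3.7 -5.   7.7] T [-1.156  1.039  0.534] e6 -0.144 op 0.0144 q6 112.3 qd6 19.9
```

play_rows --increments '[[[0, 0, 0.17], [0, 0, 2], 1], [[0, 0, 0.33], [0, 0, 4], 1]]'

```text
time: 16.55
ee_pos: [0.5838, 0.1357, 0.1762]
tcp_rot: [179.9, 0.1, 76.8]
wrist_force: [-4.7, -5.3, 9.1]
opening: 0.0146
grasp_force: 99.1
```

```bash
python3 s.py
```

```text
t 16.55 pos [0.5838 0.1357 0.1762] yaw 76.82 F [-4.7 -5.3  9.1] T [-1.19   1.082  0.508] e6 -0.048 op 0.0146 q6 116.3 qd6 19.9
```

play_rows --increments '[[[0, 0, 0.17], [0, 0, 2], 1], [[0, 0, 0.33], [0, 0, 4], 1]]'

```text
time: 16.75
ee_pos: [0.5837, 0.1358, 0.1759]
tcp_rot: [179.9, 0.1, 72.8]
wrist_force: [-4.3, -5.7, 9.2]
opening: 0.0147
grasp_force: 99.2
```

```bash
python3 s.py; python3 z.py
```

```text
t 16.75 pos [0.5837 0.1358 0.1759] yaw 72.83 F [-4.3 -5.7  9.2] T [-1.219  1.096  0.583] e6 0.009 op 0.0147 q6 120.3 qd6 19.8
dd -178 -120 140 dz mm -5.05 sd 0.11
dd -60 -5 161 dz mm -1.86 sd 0.32
dd 4 12 57 dz mm -0.08 sd 0.18
ss -178 -120 256 dz mm -5.18 sd 0.1
ss -120 -60 251 dz mm -5.1 sd 0.12
ss -60 -5 156 dz mm -3.31 sd 0.3
ss 4 12 32 dz mm 0.12 sd 0.36
```

The profile is on the bed: sink is steady at 5.15 mm. Torque is 0.58 against about 0.345 free, so roughly 49 N, and the angle past the bed agrees (~13°). Releasing.

play_rows --increments '[[[0, 0, 0], [0, 0, 0], 0.6], [[0, 0, 0], [0, 0, 0], 0.2], [[0, 0, 0], [0, 0, 0], 0], [[0, 0, 0], [0, 0, 0], 0], [[0, 0, 0], [0, 0, 0], 0], [[0, 0, -10], [0, 0, 0], 0], [[0, 0, -30], [0, 0, 0], 0], [[0, 0, -60], [0, 0, 0], 0], [[0, 0, -90], [0, 0, 0], 0], [[0, 0, -120], [0, 0, 0], 0], [[0, 0, -120], [0, 0, 0], 0], [[0, 0, -120], [0, 0, 0], 0]]' --grip_force 20

```text
time: 18.05
ee_pos: [0.5843, 0.1367, 0.2956]
tcp_rot: [179.9, -0.1, 72.9]
wrist_force: [0.1, -0.6, -0.9]
opening: 0.0855
grasp_force: 0.0
```

```bash
python3 s.py; python3 z.py; python3 - <<'E'
from h import *
for n in ['ss','dd']:
    P=np.load(f'pics/{n}.npy')
    for lo,hi,l in [(.165,.19,'handle'),(.064,.0695,'prof')]:
        m=(P[...,2]>lo)&(P[...,2]<hi)&(P[...,0]>.5)&(P[...,0]<.68)&(P[...,1]>-.1)&(P[...,1]<.22)
        cnt,lab,st,_=cv2.connectedComponentsWithStats(m.astype(np.uint8))
        for i in range(1,cnt):
            if st[i,4]<80: continue
            q=P[lab==i]; r=cv2.minAreaRect(q[:,:2].astype(np.float32)*1000)
            print(n,l,st[i,4],np.round(np.median(q,0),3),np.round(r[0]),np.round(r[1]),round(r[2],1))
a=cv2.imread('pics/ss.png')[100:340,140:440];cv2.imwrite('pics/c3.png',cv2.convertScaleAbs(cv2.resize(a,None,fx=2.5,fy=2.5,interpolation=2),alpha=1.8))
E
```

```text
t 18.05 pos [0.5843 0.1367 0.2956] yaw 72.9 F [ 0.1 -0.6 -0.9] T [0.052 0.053 0.017] e6 0.0 op 0.0855 q6 120.3 qd6 0.0
dd -178 -120 229 dz mm -5.1 sd 0.09
dd -60 -5 160 dz mm -2.08 sd 0.32
dd 4 12 57 dz mm -0.19 sd 0.19
ss -178 -120 256 dz mm -5.23 sd 0.11
ss -120 -60 250 dz mm -4.76 sd 0.11
ss -60 -5 158 dz mm -3.3 sd 0.3
ss 4 12 32 dz mm 0.0 sd 0.3
ss handle 550 [0.589 0.135 0.184] [585. 136.] [89. 18.] 74.4
ss prof 1042 [0.595 0.073 0.067] [590.  85.] [ 41. 196.] 5.7
dd handle 717 [0.583 0.145 0.184] [584. 138.] [92. 17.] 73.3
dd prof 281 [0.599 0.018 0.067] [601.  16.] [30. 56.] 7.3
dd prof 447 [0.581 0.164 0.067] [583. 143.] [40. 82.] 5.1
```

View pics/c3.png

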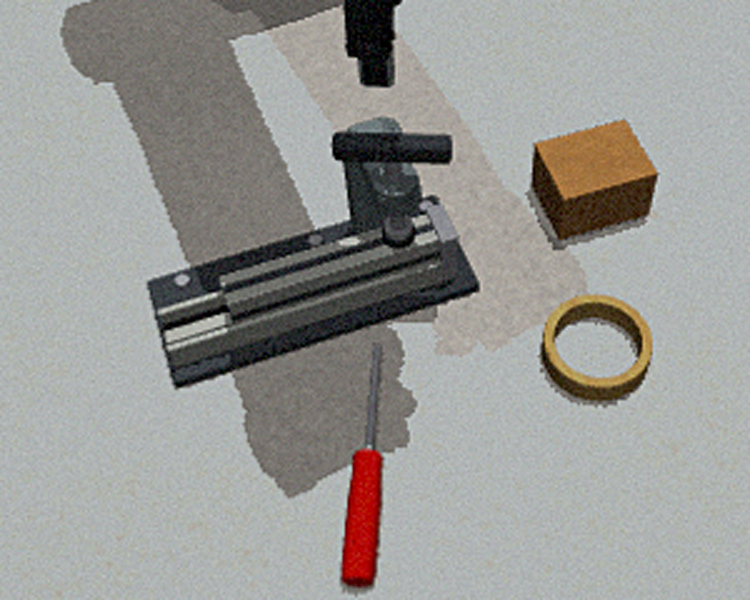

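The pad (398,230) sits on the profile, whose end meets the stop (440,235). The gripper is clear above the handle, and the driver, tape and carton haven't moved.

```bash
python3 -c "
from workcell import workorder
print(workorder.job_done())"
```

```text
the job is handed in; nothing more can be done
None
```

The job is handed in: the profile is home against the stop and pressed onto the hard bed, the pad is snug at about 50 N by torque feel, the gripper is clear, and the driver, tape and carton look unmoved.

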